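# Roll a brass facing sheet flush into a jewel-case panel

### The arm

A 6-joint arm with a two-finger parallel gripper is mounted at the origin on the work surface. World frame = base frame: x ahead of the robot, y to its left, z up, the work surface at z = 0. Lengths are in mm, angles in rad, forces in N, time in s.
With the tool pointing down it reaches from about 250 to 725 mm from the base axis. Payload 9.7 kg.
Tool frame: the origin (TCP) lies on the centre line of the jaws, within the pads' length; the fingertips stand bot.tip_extent ahead of it and the grasp point (between the pads) lies 5 mm behind it (bot.tip_extent is the distance from the TCP to the fingertips, in mm); z points along the fingers, y is the line along which they close (so a half turn about z gives the same grasp; the last joint's range is limited). The gripper opens to 85 mm and grips with 20 to 120 N. Pads are 22 mm wide; open, the fingers measure 114 mm over their backs; the gripper's body (76 mm by 85 mm) begins 54 mm behind the grasp point. The pads swing forward as they close: fully open they stand 13 mm farther back than shut.
Start: joints at [-1.206, 0.087, 0.176, 1.66, 0, 1.571], TCP at [196.216, -513.805, 245.284] pointing down, gripper open.
Joint ranges: [-3.13, 3.13], [-0.85, 1.81], [-1.15, 1.24], [-2.2, 2.28], [-1.44, 1.52], [-3.14, 3.14]. Speed limits (rad/s): [2.22, 2.22, 2.57, 3.14, 3.14, 3.14].

### API

Orientations are given as a 3x3 rotation matrix whose columns are the frame's x, y, z axes.
In Python, from cell import bot gives the robot as it stands.
- The arm moves only by the shell command python3 -m pendant 'ROWS' [OPENING] [FORCE]. ROWS is JSON, a list of rows, each a list of 4 numbers: the shift along the tool's x, y, z each as a share of 25 mm, from -1 to 1, then the turn about the tool's z as a share of 0.1 rad, from -1 to 1. A call has 1 to 12 rows; each row shifts and turns the commanded pose from where the row before left it, along the tool's axes as they then stand; what a row does not reach is not made up. A row lasts 1/12 s, in which the tool goes at most 41.7 mm and 7.16 degrees, less where a joint would pass 70% of its speed; a pose out of reach is approached as far as the arm can. A call with a number of a shift or a turn outside -1 to 1 is refused whole. A call with a gripper value outside its range is refused whole. OPENING is the closure, from -1 (fully open) to 1 (shut), so that 0 is half open, set as the call begins (- or left out, the last holds). The fingers move at their own pace and stop on an object; FORCE is the grip in N (left out, the last holds). Time passes only in rows, so rows that do not move let the fingers close. It gives the time, the measured TCP pose, the force, the opening and the grip force at its end, in the units of the state.
- bot.read_state(): the state, without advancing time (a new reading comes with each control period).
- bot.camera(name): name is "scene" or "top" or "wrist"; returns the picture (420x560x3 uint8, red, green, blue); there is no depth.
- bot.camera_params(name): a dict with "vfov" (degrees; the focal length in pixels is half the picture's height over the tangent of half this angle, whatever the lens; pixels are square), "cx", "cy" (the principal point, pixels), "k1" (the pictures are not rectified: a ray, as slopes to the right and down, at radius r is drawn at 1 + k1 r^2 times it, then the intrinsics apply), "R" (3x3) and "t" (3): a world point X has camera coordinates R X + t. Camera axes: x right, y down, z forward; pixel columns grow to the right and rows downward; lengths in mm; the calibration is good to about 2 mm. A picture is of the moment at which its call begins: read the wrist's pose just before it. camera_params takes no time and is no camera call; for the wrist camera it gives the pose at the moment of the call.
- bot.job_done(): hands the job in; it is judged then, once.
The state is a dict: "clock": time; "joints": joint angles; "dq": joint speeds; "effort": joint torques, N m; "ee_pos": TCP position; "eef_rot": TCP orientation; "wrist_force": force on the tool from outside, world axes, zero at the start; "torque": the same for the moment, N m; "width": finger opening in mm; "finger_force": force on a finger pad.
Only numpy, scipy, OpenCV 4.12 (cv2) and the standard library are available. Lean on these libraries where they do the work, as an engineer would, in place of code of your own. Each camera call takes 0.05 s, during which the arm holds its last target. There are 200 camera calls.

### The job

Take the hand roller from its rest and roll it along the brass sheet of the panel, pressing steadily (about 18 N is right, never over 26 N), until all eight strips lie flush with the wooden lands at the ends. Press the sheet only with the roller, then stand the roller back in its rest, let it go, and leave everything else on the bench where it is.

Things in the scene. Friction and masses are not known exactly. Their poses are not given: they have to be found in the camera images.
- panel: Jewel-case lid panel in a fixed wooden case 224 x 94 mm, 20 mm high. Origin: centre of the case's underside; x along its length, y across, z up. In it lies a bed, 214 x 83 mm, faced with a brass sheet of eight strips side by side along x (each 19 mm in x, 70 mm in y). The bed gives about 1 mm for every 20 N pressed on it.
- land_a (a point): Nominal middle of the plain wooden land, 26 mm long, at the +x end of the bed: x = 93 mm, 30 mm above the panel's origin. The top of the lands is the level the strips must come down to. The real level is higher by packing of 0 to 20 mm, and the bed slopes along x by up to 0.05 rad either way; packing and slope are NOT measured and must be felt.
- land_b (a point): The same for the land at the -x end of the bed, x = -93 mm: nominal height again, without packing and slope.
- roller: Loose steel hand roller, 0.3 to 0.45 kg, 100 mm tall, standing in its rest. Origin: lowest point of its wheel, at its centre; z up through the handle, x the rolling direction (either way), y the wheel's axle. Wheel: radius 20 mm, 50 mm wide, turns freely. Thin fork arms at y = +-30 mm reach down to z = 12 mm.
- handle (a point): Middle of the roller's wooden handle, 75 mm above its origin: 26 mm in the roller's x, 40 mm in its y, from z = 50 to 100 mm, to be gripped from above. It stands on a flat steel shoulder plate, 76 mm in x, 64 mm in y, z = 44 to 50 mm.
- rest: Fixed rest of the roller, origin at the centre of its underside: two upright wooden walls 50 mm high at x = +-29 mm (8 mm thick, 50 mm gap), 80 mm along y. The roller's shoulder plate lies on the walls, its wheel hangs in the gap with the axle along the rest's y, either way round; the roller's origin is then 6 mm above the rest's.
- wheel (a joint): turning angle of the roller's wheel, rad; 0 at the start, one turn is 126 mm of rolling
- strip0 (a joint): how far brass strip 0 (centre at x = -70 mm on the panel) has gone down, m: 0 = standing 3 mm proud, 0.003 = flush. It moves under about 9 N and stays where it is left; the roller can bear on two strips at once, which takes twice that.
- strip1 (a joint): how far brass strip 1 (centre at x = -50 mm on the panel) has gone down, m: 0 = standing 3 mm proud, 0.003 = flush. It moves under about 9 N and stays where it is left.
- strip2 (a joint): how far brass strip 2 (centre at x = -30 mm on the panel) has gone down, m: 0 = standing 3 mm proud, 0.003 = flush. It moves under about 9 N and stays where it is left.
- strip3 (a joint): how far brass strip 3 (centre at x = -10 mm on the panel) has gone down, m: 0 = standing 3 mm proud, 0.003 = flush. It moves under about 9 N and stays where it is left.
- strip4 (a joint): how far brass strip 4 (centre at x = 10 mm on the panel) has gone down, m: 0 = standing 3 mm proud, 0.003 = flush. It moves under about 9 N and stays where it is left.
- strip5 (a joint): how far brass strip 5 (centre at x = 30 mm on the panel) has gone down, m: 0 = standing 3 mm proud, 0.003 = flush. It moves under about 9 N and stays where it is left.
- strip6 (a joint): how far brass strip 6 (centre at x = 50 mm on the panel) has gone down, m: 0 = standing 3 mm proud, 0.003 = flush. It moves under about 9 N and stays where it is left.
- strip7 (a joint): how far brass strip 7 (centre at x = 70 mm on the panel) has gone down, m: 0 = standing 3 mm proud, 0.003 = flush. It moves under about 9 N and stays where it is left.
- file: loose hand tool like a thin screwdriver, 160 mm long, lying between the two halves of the bench; a bystander, leave it alone.
- pliers: loose pliers with slim handles, about 125 mm long; a bystander, leave it alone.
- tweezers: loose steel tweezers, 130 mm long, lying flat; a bystander, leave it alone.
- dish: small open brass dish, 80 mm across, 22 mm high; a bystander, leave it alone.
- jar: closed jar, 52 mm across, 60 mm high; a bystander, leave it alone.
- hammer: loose hammer, 220 mm long; a bystander, leave it alone.
Things that resemble listed ones, but are neither listed nor needed, are in the scene too. Leave any green look-alike of the rest alone.

How it is judged:
By the outcome, as a careful person would: the job done as asked, in the order asked, and still so for the second after the job is handed in, with the robot touching nothing.
It also fails if it takes over 72 s, if anything falls off the work surface, if the arm or the gripper's body presses on something with over 40 N, if the wrist force passes 120 N, or if a joint passes its speed limit or range.

## Working session

There is one attempt and no reset: what is moved stays moved. The work goes in short steps, Python scripts to look and compute and a shell command to move; the robot and the scene stay as the last step left them, time stands still between calls to the robot, and variables do not carry over. Pictures are saved under pics/ and viewed, at most 10 in all, crops included, and the job is handed in when it is done.

```bash
ls; mkdir -p pics; python3 - <<'E'
from cell import bot
import cv2, json
for n in ("scene","top"):
    cv2.imwrite(f"pics/{n}.png", bot.camera(n)[:,:,::-1])
    print(n,{k:(v.tolist() if hasattr(v,'tolist') else v) for k,v in bot.camera_params(n).items()})
s=bot.read_state(); print(s['clock'],s['eef_rot'],s['width'],bot.tip_extent,s['wrist_force'])
E
```

```text
pics
scene {'vfov': 48.46563465510486, 'cx': 279.5946068895676, 'cy': 211.10445025700344, 'k1': 0.028827068592225658, 'R': [[0.03865753280260596, 0.9991979822044782, -0.010439708622119353], [0.7888765877849171, -0.03692978671978527, -0.6134410485920035], [-0.6133345941673607, 0.015478475743124052, -0.7896715091645569]], 't': [-33.608652346309064, -413.1621578615386, 1851.6946497427505]}
top {'vfov': 49.92017016773182, 'cx': 283.08773929242847, 'cy': 205.2770670224323, 'k1': -0.10152842730438175, 'R': [[0.015829722104799694, -0.9998641988402246, 0.0045829876369883294], [-0.9887242503521918, -0.016335644411217192, -0.14885396698498524], [0.14890861850001041, -0.0021749940841853293, -0.9888485691637281]], 't': [-9.634588606040849, 555.167138396829, 1209.4690090322001]}
0.1 [[ 9.34189657e-01  3.56776553e-01 -4.19949868e-04]
 [ 3.56776800e-01 -9.34189024e-01  1.08758496e-03]
 [-4.28774268e-06 -1.16583899e-03 -9.99999320e-01]] 85.5488696697072 14.0 [-0.18515595 -0.15903035  0.94062355]
```

View pics/scene.png

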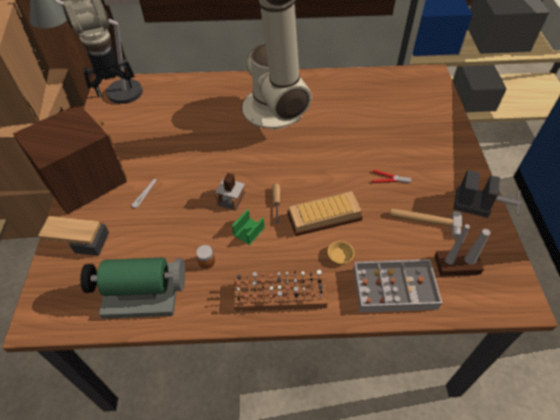

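View pics/top.png

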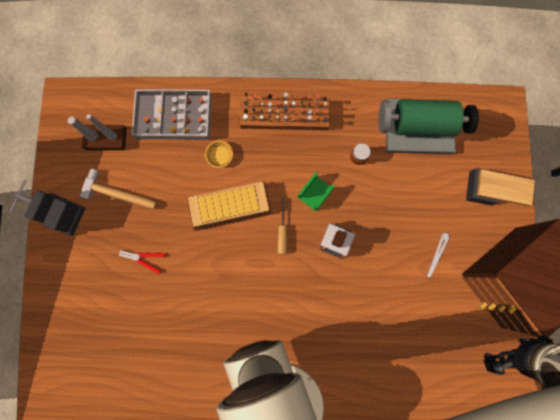

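The scene shows the roller in its grey rest at scene (231,190) / top (338,240). The only look-alike is the green empty rest at scene (248,227) / top (316,192), which I'll leave alone. The panel is at scene (325,212) / top (229,205). The file lies between the roller and the panel, at top (282,230). Next is a close crop of the roller and panel.

```bash
python3 - <<'E'
import cv2, numpy as np
t=cv2.imread("pics/top.png"); s=cv2.imread("pics/scene.png")
f=lambda im,x,y,w,h,k:cv2.resize(im[y:y+h,x:x+w],None,fx=k,fy=k,interpolation=cv2.INTER_CUBIC)
a=np.hstack([f(t,180,175,100,60,4),f(t,310,215,60,60,4)]) # 400+240
b=np.hstack([f(s,280,185,100,60,4),f(s,205,165,60,60,4)])
cv2.imwrite("pics/c1.png",np.vstack([a,b]))
E
```

```text
(no output)
```

View pics/c1.png

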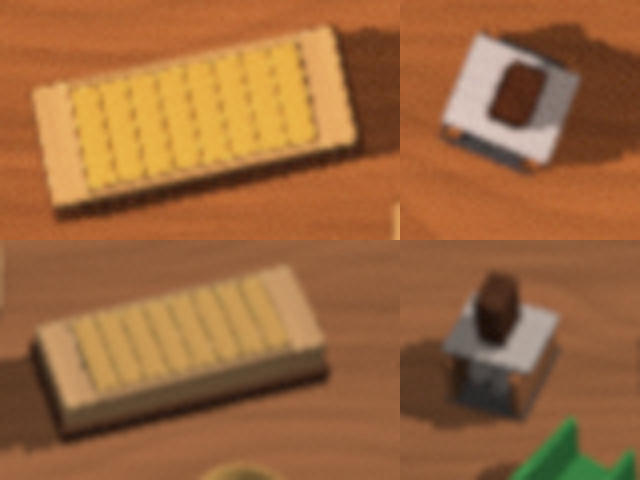

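The crop confirms the choice: a steel shoulder plate with a dark handle sits on the rest, and the panel corners are clear. Next I'll turn the pixels into poses.

```bash
cat > h.py <<'E'
import numpy as np, cv2
from scipy.optimize import least_squares
from cell import bot
def proj(P,X):
    c=np.asarray(X)@np.array(P['R']).T+np.array(P['t']); s=c[:,:2]/c[:,2:]
    s=s*(1+P['k1']*(s**2).sum(1,keepdims=True)); f=210/np.tan(np.radians(P['vfov']/2))
    return s*f+[P['cx'],P['cy']]
def box(p,L,W,z):
    c,s=np.cos(p[2]),np.sin(p[2]); q=np.array([[-1,-1],[1,-1],[1,1],[-1,1]])*[L/2,W/2]
    q=q@np.array([[c,s],[-s,c]])+p[:2]; return np.c_[q,np.full(4,z)]
def rect(obs,L,W,z0,p0,fitz=False):
    # obs {cam: 4x2 px}; corners matched by nearest
    def res(p):
        X=box(p,L,W,p[3] if fitz else z0); r=[]
        for n,o in obs.items():
            u=proj(bot.camera_params(n),X); d=u[None]-np.asarray(o)[:,None]
            j=(d**2).sum(2).argmin(1); r.append(d[range(4),j].ravel())
        return np.concatenate(r)
    s=least_squares(res,list(p0)+([z0] if fitz else [])); return s.x,np.sqrt((s.fun**2).mean())
def pix(P,uv,z):
    f=210/np.tan(np.radians(P['vfov']/2)); R=np.array(P['R']);t=np.array(P['t'])
    d=(np.array(uv)-[P['cx'],P['cy']])/f; s=d.copy()
    for _ in range(10): s=d/(1+P['k1']*(s@s))
    r=R.T@np.r_[s,1]; o=-R.T@t; return o+r*(z-o[2])/r[2]
E
python3 - <<'E'
from h import *
A=lambda l,o:np.array(l)/4+o-0.375
pt=A([(33,88),(332,28),(357,145),(57,207)],(180,175)); ps=A([(37,87),(292,24),(325,105),(70,168)],(280,185))
c=pix(bot.camera_params("top"),pt.mean(0),35)
print(c)
for e in (pt,): print([np.round(pix(bot.camera_params("top"),q,35),1) for q in e])
print([np.round(pix(bot.camera_params("scene"),q,35),1) for q in ps])
for y in (0.1,0.25): print(rect({"top":pt,"scene":ps},224,94,35,[c[0],c[1],np.pi/2+y],True))
rt=A([(82,33),(178,75),(148,165),(42,125)],(310,215))
rs=A([(475,295),(560,315),(528,372),(445,346)],(205,165))-np.array([100,60])
P=bot.camera_params("top");q=[pix(P,u,56) for u in rt]; print(np.round(q,1),[np.linalg.norm(q[i]-q[i-1]) for i in range(4)])
d=q[1]-q[0]; c=np.mean(q,0)
print("roller",c, rect({"top":rt},76,64,56,[c[0],c[1],np.arctan2(d[1],d[0])]),rect({"top":rt,"scene":rs},76,64,56,[c[0],c[1],np.arctan2(d[1],d[0])],True))
print("handle top",pix(P,A([(118,95)],(310,215))[0],106), pix(bot.camera_params("scene"),A([(101,41)],(205,165))[0],106))
E
```

```text
[557.6717386  152.28299401  35.        ]
[array([576.4, 266.8,  35. ]), array([622.5,  57.9,  35. ]), array([539.8,  38.6,  35. ]), array([492.9, 246.1,  35. ])]
[array([533.7,  43.2,  35. ]), array([477.6, 255.8,  35. ]), array([562.7, 270.6,  35. ]), array([615. ,  64.6,  35. ])]
(array([555.67496098, 153.96168233,   1.80263681,  42.91067734]), np.float64(1.9294039538629804))
(array([555.67496202, 153.9616826 ,   1.80263723,  42.91068087]), np.float64(1.9294039538746584))
[[ 506.6 -129.8   56. ]
 [ 478.9 -195.4   56. ]
 [ 417.5 -174.7   56. ]
 [ 443.5 -102.7   56. ]] [np.float64(68.65625436777087), np.float64(71.28036349584961), np.float64(64.75951957877398), np.float64(76.55907518732667)]
roller [ 461.62858    -150.63994958   56.        ] (array([ 461.6154963 , -150.63493329,   -1.94012651]), np.float64(0.6123161968297258)) (array([ 461.66006189, -148.50410464,   -1.94681988,   54.72927307]), np.float64(0.8317852134587546))
handle top [ 460.72282772 -147.95024043  106.        ] [ 453.15856985 -141.394211    106.        ]
```

```bash
cat >> h.py <<'E'
def st():
    s=bot.read_state(); R=np.array(s['eef_rot']); return s,R,np.array(s['ee_pos'])
def todo(x,y,z,yawy):
    """shift in tool axes (units of 25 mm) and turn (units .1 rad) to reach TCP x,y,z with tool-y yaw (mod pi)"""
    s,R,p=st(); cur=np.arctan2(R[1,1],R[0,1]); d=-(yawy-cur)
    d=(d+np.pi/2)%np.pi-np.pi/2
    print("t",round(s['clock'],2),"pos",p.round(1),"q",np.round(s['joints'],2),"shift",(R.T@(np.array([x,y,z])-p)/25).round(2),"turn",round(d/.1,2),"F",np.round(s['wrist_force'],1),"w",round(s['width'],1),"tilt",R[:,2].round(3))
E
python3 -m pendant '[[0,0,0,1],[0,0,0,1],[0,0,0,0]]'
python3 - <<'E'
from h import *
A=lambda l,o:np.array(l)/4+o-0.375
pt=A([(33,88),(332,28),(357,145),(57,207)],(180,175)); ps=A([(37,87),(292,24),(325,105),(70,168)],(280,185))
print(rect({"top":pt,"scene":ps},214,83,35,[556,152,1.8],True))
for z in(30,35,40): print(rect({"top":pt},214,83,z,[556,152,1.8]),rect({"scene":ps},214,83,z,[556,152,1.8]))
todo(461.5,-149,200,1.2)
E
```

```text
clock: 0.35
ee_pos: [196.2, -513.7, 244.9]
eef_rot: [[0.987, 0.16, -0.0], [0.16, -0.987, 0.001], [-0.0, -0.001, -1.0]]
wrist_force: [-0.6, -0.5, 0.8]
width: 85.6
finger_force: 0.0
(array([556.25350918, 153.5890579 ,   1.80147516,  45.77827456]), np.float64(0.8880911843342382))
(array([558.6376429 , 152.96185519,   1.79291382]), np.float64(0.3932433524936129)) (array([543.57883551, 159.16112344,   1.81600902]), np.float64(0.5925508202747979))
(array([557.88689225, 152.36003838,   1.79287645]), np.float64(0.36624206532753417)) (array([547.43326807, 158.45856494,   1.81665709]), np.float64(0.5426748884400165))
(array([557.13620532, 151.75823956,   1.79283877]), np.float64(0.3750598884625892)) (array([551.28731392, 157.7561523 ,   1.81731214]), np.float64(0.5082790393206971))
t 0.35 pos [ 196.2 -513.7  244.9] q [-1.21  0.09  0.18  1.66 -0.    1.78] shift [ 12.81 -12.71   1.8 ] turn 5.31 F [-0.6 -0.5  0.8] w 85.6 tilt [-0.     0.001 -1.   ]
```

```bash
python3 -m pendant '[[1,-1,0.1,0],[1,-1,0.1,0],[1,-1,0.1,0],[1,-1,0.1,0],[1,-1,0.1,0],[1,-1,0.1,0],[1,-1,0.1,0],[1,-1,0.1,0],[1,-1,0.1,0],[1,-1,0.1,0],[1,-1,0.1,0],[1,-1,0.1,0]]' >/dev/null
python3 -m pendant '[[0.8,-0.7,0.1,0],[0,0,0,-1],[0,0,0,-1],[0,0,0,-1],[0,0,0,-1],[0,0,0,-1],[0,0,0,-1],[0,0,0,-1],[0,0,0,-1],[0,0,0,-1],[0,0,0,-1],[0,0,0,-1]]' >/dev/null
python3 -m pendant '[[0,0,0,-1],[0,0,0,-1],[0,0,0,-1],[0,0,0,-1],[0,0,0,-1],[0,0,0,-1],[0,0,0,-1],[0,0,0,-1],[0,0,0,-1],[0,0,0,-1],[0,0,0,-1],[0,0,0,-1]]' >/dev/null
python3 -m pendant '[[0,0,0,-1],[0,0,0,-1],[0,0,0,-1],[0,0,0,0],[0,0,0,0]]' >/dev/null
python3 - <<'E'
from h import *
todo(461.5,-149,200,1.2)
P=bot.camera_params("wrist"); cv2.imwrite("pics/w1.png",bot.camera("wrist")[:,:,::-1])
import json; json.dump({k:(v.tolist() if hasattr(v,'tolist') else v) for k,v in P.items()},open("w1.json","w"))
print(P['R'],P['t'])
E
```

```text
t 3.77 pos [ 459.7 -148.1  212.6] q [-0.31 -0.08 -0.06  1.6  -0.    0.07] shift [-0.08 -0.01  0.51] turn -0.07 F [0.7 0.4 0.4] w 85.2 tilt [-0.  0. -1.]
[[ 3.69564035e-01  9.29205026e-01  6.66204517e-04]
 [ 8.88318847e-01 -3.53512912e-01  2.93118145e-01]
 [ 2.72602366e-01 -1.07734123e-01 -9.56075995e-01]] [ -33.23331458 -488.58156877  205.80821804]
```

View pics/w1.png

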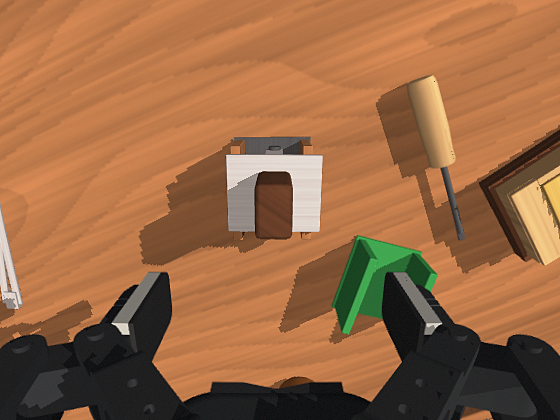

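The wrist view shows the plate corners at (227,155), (322,154), (321,231) and (229,232), with the handle at about (274,205). The roller stands square to the tool.

```bash
python3 - <<'E'
from h import *
import json
P=json.load(open("w1.json"))
for n in ("h",):
    bot_cp=bot.camera_params; 
o=[(227,154.5),(322,154),(321,231.5),(228.5,232)]
def res(p): 
    u=proj(P,box(p,76,64,56)); d=u[None]-np.array(o)[:,None]; j=(d**2).sum(2).argmin(1); return d[range(4),j].ravel()
s=least_squares(res,[461,-149,1.2]); print(s.x,np.sqrt((s.fun**2).mean()))
# handle top edge corners at z=106
print([pix(P,u,106).round(1) for u in [(255,238),(293,238)]], [pix(P,u,50).round(0) for u in [(359,236),(438,270),(422,310),(345,334)]])
x=s.x; todo(x[0],x[1],78,x[2])
E
```

```text
[ 459.5556777  -148.61845259    1.19600875] 0.7082310872929573
[array([ 471.2, -167.5,  106. ]), array([ 480.8, -143.3,  106. ])] [array([522., -96.,  50.]), array([579., -40.,  50.]), array([614., -64.,  50.]), array([ 611., -138.,   50.])]
t 3.82 pos [ 459.8 -148.1  212.7] q [-0.31 -0.08 -0.06  1.6  -0.    0.07] shift [-0.   -0.02  5.39] turn -0.04 F [-0.3  0.3  1. ] w 85.5 tilt [-0.  0. -1.]
```

```bash
python3 -m pendant '[[0,0,1,0],[0,0,1,0],[0,0,1,0],[0,0,1,0],[0,0,0.8,0],[0,0,0.55,0],[0,0,0,0]]' 
python3 -m pendant '[[0,0,0,0],[0,0,0,0],[0,0,0,0],[0,0,0,0],[0,0,0,0],[0,0,0,0],[0,0,0,0],[0,0,0,0]]' 1 80
python3 -c "
from h import *
todo(459.6,-148.6,150,1.196)"
```

```text
clock: 4.4
ee_pos: [458.1, -147.6, 75.9]
eef_rot: [[-0.929, 0.369, -0.004], [0.369, 0.929, 0.001], [0.005, -0.0, -1.0]]
wrist_force: [-0.8, 0.8, -0.3]
width: 85.6
finger_force: 0.0
clock: 5.07
ee_pos: [460.3, -148.5, 80.2]
eef_rot: [[-0.93, 0.368, 0.002], [0.368, 0.93, -0.001], [-0.002, -0.0, -1.0]]
wrist_force: [-0.8, -0.5, 5.6]
width: 25.0
finger_force: 79.4
t 5.07 pos [ 460.3 -148.5   80.2] q [-0.31 -0.07 -0.3   1.34 -0.    0.07] shift [ 0.02 -0.02 -2.79] turn -0.02 F [-0.8 -0.5  5.6] w 25.0 tilt [ 0.002 -0.001 -1.   ]
```

```bash
python3 -m pendant '[[0,0,-0.3,0],[0,0,-0.7,0],[0,0,-1,0],[0,0,-1,0],[0,0,-1,0],[0,0,-0.6,0],[0,0,0,0],[0,0,0,0]]' 
python3 -c "
from h import *
todo(556.3,153.5,170,1.80)"
```

```text
clock: 5.73
ee_pos: [460.0, -148.1, 194.1]
eef_rot: [[-0.93, 0.368, 0.001], [0.368, 0.93, -0.0], [-0.001, 0.0, -1.0]]
wrist_force: [-0.3, 0.2, -4.2]
width: 25.1
finger_force: 78.7
t 5.73 pos [ 460.  -148.1  194.1] q [-0.31 -0.09 -0.1   1.56  0.    0.07] shift [ 0.86 12.64  0.97] turn -6.06 F [-0.3  0.2 -4.2] w 25.1 tilt [ 0.001 -0.    -1.   ]
```

```bash
python3 -m pendant '[[0.07,1,0,0],[0.07,1,0,0],[0.07,1,0,0],[0.07,1,0,0],[0.07,1,0,0],[0.07,1,0,0],[0.07,1,0,0],[0.07,1,0,0],[0.07,1,0,0],[0.07,1,0,0],[0.07,1,0,0],[0.07,1,0,0]]' >/dev/null
python3 -m pendant '[[0,0.64,0,-1],[0,0,0,-1],[0,0,0,-1],[0,0,0,-1],[0,0,0,-1],[0,0,0,-1],[0,0,0,0],[0,0,0,0],[0,0,0,0]]'
python3 - <<'E'
from h import *
import json
todo(556.3,153.5,170,1.80)
P=bot.camera_params("wrist"); cv2.imwrite("pics/w2.png",bot.camera("wrist")[:,:,::-1])
json.dump({k:(v.tolist() if hasattr(v,'tolist') else v) for k,v in P.items()},open("w2.json","w"))
E
```

```text
clock: 7.48
ee_pos: [556.2, 153.4, 193.0]
eef_rot: [[-0.976, -0.218, -0.002], [-0.218, 0.976, -0.0], [0.002, -0.0, -1.0]]
wrist_force: [0.0, 0.1, -2.8]
width: 25.1
finger_force: 79.7
t 7.48 pos [556.2 153.4 193. ] q [0.27 0.14 0.13 1.57 0.   0.05] shift [-0.01  0.    0.92] turn -0.09 F [ 0.   0.1 -2.8] w 25.1 tilt [-0.002 -0.    -1.   ]
```

View pics/w2.png

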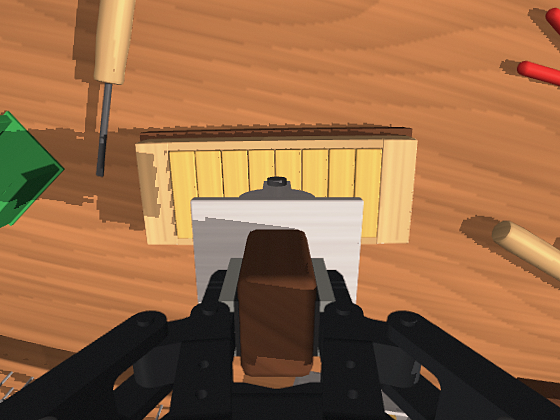

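The panel lies under the roller. Its top corners are at (136,143), (417,139), (411,243) and (147,244), and no bystanders are in the way.

```bash
python3 - <<'E'
from h import *
import json
P=json.load(open("w2.json"))
o=np.array([(135.5,143),(417.5,139),(411.5,243.5),(147,244.5)])
def res(p): 
    X=box(p,214,83,p[3]); c,s=np.cos(p[2]),np.sin(p[2]); X[:,2]+=p[4]*((X[:,:2]-p[:2])@[c,s])
    u=proj(P,X); d=u[None]-o[:,None]; j=(d**2).sum(2).argmin(1); return np.r_[d[range(4),j].ravel(),p[4]*20]
s=least_squares(res,[556,153,1.8,45,0]); print(s.x.round(3),s.fun.round(1))
for z in (44,48): 
    r=least_squares(lambda p:res([p[0],p[1],p[2],z,p[3]]),[556,153,1.8,0]); print(z,r.x.round(3),r.fun.round(1))
E
```

```text
[5.54257e+02 1.53308e+02 1.81000e+00 4.58530e+01 3.80000e-02] [-0.7  0.5  1.6 -0.  -1.7 -0.4  0.7 -0.2  0.8]
44 [5.54617e+02 1.53400e+02 1.81000e+00 3.80000e-02] [ 0.2  0.7  0.7  0.2 -2.5 -0.8  1.5 -0.6  0.8]
48 [5.53842e+02 1.53201e+02 1.81000e+00 3.70000e-02] [-1.9  0.3  2.7 -0.3 -0.7  0.2 -0.2  0.4  0.7]
```

```bash
cat >> h.py <<'E'
def pan(x,z,dy=0):
    c=np.array([555,153.4]); a=1.81
    p=c+x*np.array([np.cos(a),np.sin(a)])+dy*np.array([-np.sin(a),np.cos(a)]); todo(p[0],p[1],z,a)
    s,R,q=st(); d=q[:2]-c; print("panel x,y",np.round([d@[np.cos(a),np.sin(a)],d@[-np.sin(a),np.cos(a)]],1))
E
python3 -c "
from h import *
pan(93,140)"
```

```text
t 7.53 pos [556.3 153.3 193.3] q [0.27 0.14 0.13 1.57 0.   0.05] shift [0.12 3.73 2.13] turn -0.19 F [-0.   0.3 -2.8] w 25.4 tilt [-0.001 -0.    -1.   ]
panel x,y [-0.4 -1.2]
```

```bash
python3 -m pendant '[[0.12,0.93,0,-0.19],[0,0.93,0,0],[0,0.93,0,0],[0,0.93,0,0],[0,0,1,0],[0,0,0.8,0],[0,0,0.33,0],[0,0,0,0],[0,0,0,0],[0,0,0,0]]' >/dev/null
python3 -c "
from h import *
pan(93,130)"
```

```text
t 8.37 pos [532.3 243.1 142.2] q [0.43 0.15 0.05 1.47 0.   0.19] shift [-0.03  0.02  0.49] turn 0.02 F [ 0.9 -0.  -3.3] w 25.2 tilt [ 0.002  0.001 -1.   ]
panel x,y [92.5  0.8]
```

```bash
python3 -m pendant '[[0,0,0.2,0],[0,0,0.2,0],[0,0,0.08,0],[0,0,0,0],[0,0,0,0]]' | egrep 'pos|force'
for i in 1 ; do python3 -m pendant '[[0,0,0.06,0],[0,0,0,0],[0,0,0,0]]' | egrep 'pos|force'; done
```

```text
ee_pos: [531.7, 243.1, 128.7]
wrist_force: [-0.5, 0.6, -3.3]
finger_force: 80.2
ee_pos: [531.7, 243.2, 127.3]
wrist_force: [-0.4, 0.9, -3.1]
finger_force: 80.2
```

```bash
cat > g.sh <<'E'
# passes the pendant's report through; fails if Fz (world) exceeds $1
awk -v m=$1 '/ee_pos/{gsub(/[\],]/,"");z=$4} /wrist_force/{gsub(/[\],]/,"");f=$4} END{print "z",z,"Fz",f; exit (f>m)}'
E
chmod +x g.sh
python3 -m pendant '[[0,0,0.04,0],[0,0,0,0],[0,0,0,0]]' | ./g.sh 0 &&
python3 -m pendant '[[0,0,0.04,0],[0,0,0,0],[0,0,0,0]]' | ./g.sh 0 &&
python3 -m pendant '[[0,0,0.04,0],[0,0,0,0],[0,0,0,0]]' | ./g.sh 0 &&
python3 -m pendant '[[0,0,0.04,0],[0,0,0,0],[0,0,0,0]]' | ./g.sh 0 &&
python3 -m pendant '[[0,0,0.04,0],[0,0,0,0],[0,0,0,0]]' | ./g.sh 0 &&
python3 -m pendant '[[0,0,0.04,0],[0,0,0,0],[0,0,0,0]]' | ./g.sh 0 &&
python3 -m pendant '[[0,0,0.04,0],[0,0,0,0],[0,0,0,0]]' | ./g.sh 0 &&
python3 -m pendant '[[0,0,0.04,0],[0,0,0,0],[0,0,0,0]]' | ./g.sh 0
```

```text
z 126.2 Fz -4.0
z 125.2 Fz -4.2
z 124.6 Fz -1.0
z 124.0 Fz 4.9
```

```bash
python3 -m pendant '[[0,0,-0.4,0],[0,0,-0.1,0],[0,-1,0,0],[0,-1,0,0],[0,-1,0,0],[0,-1,0,0],[0,-1,0,0],[0,-1,0,0],[0,-0.9,0,0],[0,-0.54,0,0],[0,0,0,0],[0,0,0,0]]' | ./g.sh 0
python3 -m pendant '[[0,0,0.2,0],[0,0,0.12,0],[0,0,0,0],[0,0,0,0]]' | ./g.sh 0
python3 -c "
from h import *
pan(-93,118)"
```

```text
z 135.7 Fz -2.8
z 127.3 Fz -3.0
t 11.37 pos [576.   63.3 127.3] q [ 0.11  0.15  0.01  1.44  0.   -0.13] shift [-0.04 -0.02  0.37] turn 0.04 F [-1.1  0.9 -3. ] w 24.9 tilt [-0.001  0.    -1.   ]
panel x,y [-92.5   1. ]
```

```bash

python3 -m pendant '[[0,0,0.12,0],[0,0,0.08,0],[0,0,0,0],[0,0,0,0]]' | ./g.sh -1 &&
python3 -m pendant '[[0,0,0.05,0],[0,0,0,0],[0,0,0,0]]' | ./g.sh -1 &&
python3 -m pendant '[[0,0,0.05,0],[0,0,0,0],[0,0,0,0]]' | ./g.sh -1 &&
python3 -m pendant '[[0,0,0.05,0],[0,0,0,0],[0,0,0,0]]' | ./g.sh -1 &&
python3 -m pendant '[[0,0,0.05,0],[0,0,0,0],[0,0,0,0]]' | ./g.sh -1 &&
python3 -m pendant '[[0,0,0.05,0],[0,0,0,0],[0,0,0,0]]' | ./g.sh -1 &&
python3 -m pendant '[[0,0,0.05,0],[0,0,0,0],[0,0,0,0]]' | ./g.sh -1 &&
python3 -m pendant '[[0,0,0.05,0],[0,0,0,0],[0,0,0,0]]' | ./g.sh -1 &&
python3 -m pendant '[[0,0,0.05,0],[0,0,0,0],[0,0,0,0]]' | ./g.sh -1 &&
python3 -m pendant '[[0,0,0.05,0],[0,0,0,0],[0,0,0,0]]' | ./g.sh -1
```

```text
z 122.6 Fz -3.3
z 121.5 Fz -4.5
z 120.2 Fz -3.6
z 119.4 Fz -1.1
z 118.8 Fz 4.1
```

```bash

python3 -m pendant '[[0,0,0.05,0],[0,0,0,0],[0,0,0,0]]' | ./g.sh 17 &&
python3 -m pendant '[[0,0.15,-0.004,0],[0,0.15,-0.004,0],[0,0,0,0]]' | ./g.sh 17 &&
python3 -m pendant '[[0,0.15,-0.004,0],[0,0.15,-0.004,0],[0,0,0,0]]' | ./g.sh 17 &&
python3 -m pendant '[[0,0.15,-0.004,0],[0,0.15,-0.004,0],[0,0,0,0]]' | ./g.sh 17
python3 -c "
from h import *
pan(-70,118)"
```

```text
z 118.3 Fz 10.4
z 118.6 Fz 10.0
z 118.8 Fz 11.1
z 119.1 Fz 11.2
t 13.7 pos [571.5  84.3 119.1] q [ 0.15  0.14 -0.01  1.42 -0.   -0.09] shift [-0.02  0.04  0.04] turn 0.03 F [-2.6 -3.6 11.2] w 25.2 tilt [ 0.003 -0.001 -1.   ]
panel x,y [-71.    0.4]
```

```bash

python3 -m pendant '[[0,0,0.02,0],[0,0.15,-0.004,0],[0,0.15,-0.004,0],[0,0,0,0]]' | ./g.sh 18 &&
python3 -m pendant '[[0,0.15,-0.004,0],[0,0.15,-0.004,0],[0,0,0,0]]' | ./g.sh 18 &&
python3 -m pendant '[[0,0.15,-0.004,0],[0,0.15,-0.004,0],[0,0,0,0]]' | ./g.sh 18 &&
python3 -m pendant '[[0,0.15,-0.004,0],[0,0.15,-0.004,0],[0,0,0,0]]' | ./g.sh 18 &&
python3 -m pendant '[[0,0.15,-0.004,0],[0,0.15,-0.004,0],[0,0,0,0]]' | ./g.sh 18 &&
python3 -m pendant '[[0,0.15,-0.004,0],[0,0.15,-0.004,0],[0,0,0,0]]' | ./g.sh 18
python3 -c "
from h import *
pan(-70,118)"
```

```text
z 119.1 Fz 12.8
z 119.4 Fz 13.6
z 119.6 Fz 12.6
z 119.8 Fz 13.6
z 120.0 Fz 13.8
z 120.3 Fz 13.5
t 15.28 pos [560.9 128.1 120.3] q [ 0.23  0.13 -0.02  1.42 -0.   -0.02] shift [-0.01 -1.76  0.09] turn 0.03 F [-3.4 -2.6 13.5] w 24.9 tilt [ 0.004 -0.001 -1.   ]
panel x,y [-26.    0.3]
```

```bash

python3 -m pendant '[[0,0.15,-0.004,0],[0,0.15,-0.004,0],[0,0.15,-0.004,0],[0,0,0,0]]' | ./g.sh 18 &&
python3 -m pendant '[[0,0.15,-0.004,0],[0,0.15,-0.004,0],[0,0.15,-0.004,0],[0,0,0,0]]' | ./g.sh 18 &&
python3 -m pendant '[[0,0.15,-0.004,0],[0,0.15,-0.004,0],[0,0.15,-0.004,0],[0,0,0,0]]' | ./g.sh 18 &&
python3 -m pendant '[[0,0.15,-0.004,0],[0,0.15,-0.004,0],[0,0.15,-0.004,0],[0,0,0,0]]' | ./g.sh 18 &&
python3 -m pendant '[[0,0.15,-0.004,0],[0,0.15,-0.004,0],[0,0.15,-0.004,0],[0,0,0,0]]' | ./g.sh 18 &&
python3 -m pendant '[[0,0.15,-0.004,0],[0,0.15,-0.004,0],[0,0.15,-0.004,0],[0,0,0,0]]' | ./g.sh 18
python3 -c "
from h import *
pan(90,118)"
```

```text
z 120.6 Fz 13.7
z 120.9 Fz 13.0
z 121.2 Fz 14.8
z 121.5 Fz 14.0
z 121.8 Fz 14.1
z 122.1 Fz 13.4
t 17.28 pos [544.7 194.3 122.1] q [ 0.34  0.14 -0.01  1.42  0.    0.1 ] shift [-0.02  1.91  0.16] turn 0.03 F [-2.  -0.5 13.4] w 25.3 tilt [ 0.003  0.001 -1.   ]
panel x,y [42.2  0.3]
```

```bash

python3 -m pendant '[[0,0.15,-0.004,0],[0,0.15,-0.004,0],[0,0.15,-0.004,0],[0,0,0,0]]' | ./g.sh 18 &&
python3 -m pendant '[[0,0.15,-0.004,0],[0,0.15,-0.004,0],[0,0.15,-0.004,0],[0,0,0,0]]' | ./g.sh 18 &&
python3 -m pendant '[[0,0.15,-0.004,0],[0,0.15,-0.004,0],[0,0.15,-0.004,0],[0,0,0,0]]' | ./g.sh 18 &&
python3 -m pendant '[[0,0.15,-0.004,0],[0,0.15,-0.004,0],[0,0.15,-0.004,0],[0,0,0,0]]' | ./g.sh 18
python3 -c "
from h import *
pan(-90,118)"
```

```text
z 122.3 Fz 12.4
z 122.6 Fz 13.5
z 122.9 Fz 11.8
z 123.2 Fz 12.1
t 18.62 pos [533.9 238.2 123.2] q [0.42 0.15 0.01 1.43 0.   0.18] shift [ 0.01 -7.1   0.2 ] turn 0.03 F [-2.5 -0.7 12.1] w 25.5 tilt [ 0.003  0.002 -1.   ]
panel x,y [87.4  0.4]
```

A second pass back, pressing slightly harder.

```bash

python3 -m pendant '[[0,0,0.02,0],[0,-0.15,0.004,0],[0,-0.15,0.004,0],[0,-0.15,0.004,0],[0,-0.15,0.004,0],[0,0,0,0]]' | ./g.sh 18.5 &&
python3 -m pendant '[[0,-0.15,0.004,0],[0,-0.15,0.004,0],[0,-0.15,0.004,0],[0,-0.15,0.004,0],[0,-0.15,0.004,0],[0,0,0,0]]' | ./g.sh 18.5 &&
python3 -m pendant '[[0,-0.15,0.0042,0],[0,-0.15,0.0042,0],[0,-0.15,0.0042,0],[0,-0.15,0.0042,0],[0,-0.15,0.0042,0],[0,0,0,0]]' | ./g.sh 18.5 &&
python3 -m pendant '[[0,-0.15,0.0042,0],[0,-0.15,0.0042,0],[0,-0.15,0.0042,0],[0,-0.15,0.0042,0],[0,-0.15,0.0042,0],[0,0,0,0]]' | ./g.sh 18.5 &&
python3 -m pendant '[[0,-0.15,0.0042,0],[0,-0.15,0.0042,0],[0,-0.15,0.0042,0],[0,-0.15,0.0042,0],[0,-0.15,0.0042,0],[0,0,0,0]]' | ./g.sh 18.5 &&
python3 -m pendant '[[0,-0.15,0.0042,0],[0,-0.15,0.0042,0],[0,-0.15,0.0042,0],[0,-0.15,0.0042,0],[0,-0.15,0.0042,0],[0,0,0,0]]' | ./g.sh 18.5
python3 -c "
from h import *
pan(-90,118)"
```

```text
z 122.6 Fz 14.3
z 122.2 Fz 14.5
z 121.7 Fz 15.1
z 121.3 Fz 15.4
z 120.7 Fz 15.2
z 120.2 Fz 14.5
t 21.62 pos [560.4 131.4 120.2] q [ 0.23  0.13 -0.02  1.42 -0.   -0.01] shift [ 0.01 -2.7   0.09] turn 0.03 F [-2.5 -1.6 14.5] w 25.3 tilt [ 0.004  0.001 -1.   ]
panel x,y [-22.6  -0.1]
```

```bash

python3 -m pendant '[[0,-0.15,0.0042,0],[0,-0.15,0.0042,0],[0,-0.15,0.0042,0],[0,-0.15,0.0042,0],[0,-0.15,0.0042,0],[0,0,0,0]]' | ./g.sh 18.5 &&
python3 -m pendant '[[0,-0.15,0.0042,0],[0,-0.15,0.0042,0],[0,-0.15,0.0042,0],[0,-0.15,0.0042,0],[0,-0.15,0.0042,0],[0,0,0,0]]' | ./g.sh 18.5 &&
python3 -m pendant '[[0,-0.15,0.0042,0],[0,-0.15,0.0042,0],[0,-0.15,0.0042,0],[0,-0.15,0.0042,0],[0,0,0,0]]' | ./g.sh 18.5
python3 -m pendant '[[0,0,-0.3,0],[0,0,-0.7,0],[0,0,-1,0],[0,0,-1,0],[0,0,-0.2,0],[0,0,0,0]]' | ./g.sh 18.5
python3 - <<'E'
from h import *
todo(459.9,-148.4,194,1.196)
cv2.imwrite("pics/t2.png",cv2.resize(np.vstack([bot.camera("top")[175:235,180:280,::-1],bot.camera("scene")[185:245,280:380,::-1]]),None,fx=4,fy=4,interpolation=cv2.INTER_CUBIC))
E
```

```text
z 119.6 Fz 15.5
z 119.0 Fz 15.4
z 118.5 Fz 13.7
z 197.2 Fz -3.6
t 23.53 pos [572.6  81.  197.2] q [ 0.14  0.14  0.14  1.57  0.   -0.1 ] shift [ 6.58 -7.83  0.11] turn 6.17 F [ 0.4  0.1 -3.6] w 24.9 tilt [ 0.003  0.    -1.   ]
```

View pics/t2.png

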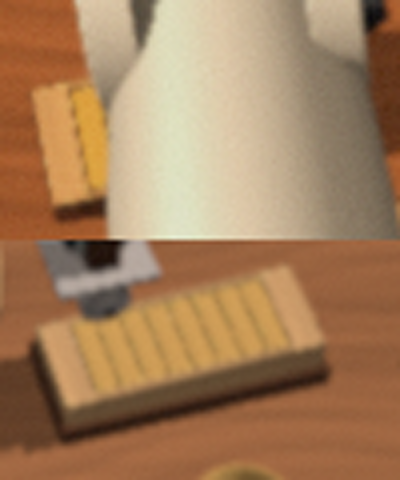

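The strips look level with the lands at both ends in the scene crop, and the measured height stayed about 1.2 mm below the land line throughout, which is the bed's give. The roller goes back to its rest now.

```bash

python3 -m pendant '[[0.82,-0.98,0,0],[0.82,-0.98,0,0],[0.82,-0.98,0,0],[0.82,-0.98,0,0],[0.82,-0.98,0,0],[0.82,-0.98,0,0],[0.82,-0.98,0,0],[0.82,-0.98,0,0]]' >/dev/null
python3 -m pendant '[[0,0,0,0.9],[0,0,0,0.9],[0,0,0,0.9],[0,0,0,0.9],[0,0,0,0.9],[0,0,0,0.9],[0,0,0,0.8],[0,0,0,0],[0,0,0,0],[0,0,0,0],[0,0,0,0]]' >/dev/null
python3 - <<'E'
from h import *
todo(460.1,-148.4,140,1.195)
cv2.imwrite("pics/w3.png",bot.camera("wrist")[:,:,::-1])
E
```

```text
t 25.22 pos [ 459.5 -148.7  195.3] q [-0.31 -0.09 -0.09  1.56  0.    0.06] shift [-0.02  0.02  2.21] turn -0.0 F [ 0.3  0.1 -3. ] w 25.1 tilt [-0.001  0.    -1.   ]
```

View pics/w3.png

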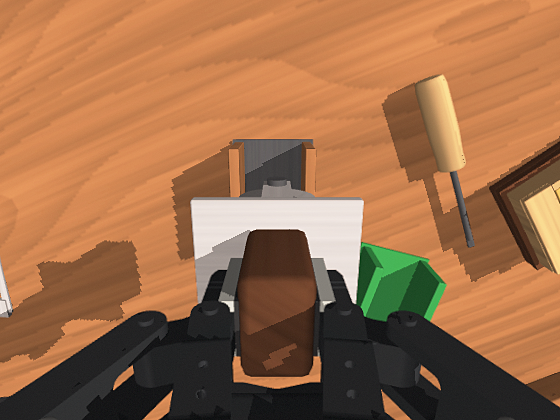

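Rest walls at x 237 and 308 px straddle the wheel's centre, so it is aligned. Lowering.

```bash

python3 -m pendant '[[-0.02,0.02,0.6,0],[0,0,0.8,0],[0,0,0.7,0],[0,0,0.4,0],[0,0,0,0],[0,0,0,0],[0,0,0,0]]' | tee /dev/stderr | ./g.sh 3 &&
python3 -m pendant '[[0,0,0.6,0],[0,0,0.6,0],[0,0,0.4,0],[0,0,0.2,0],[0,0,0,0],[0,0,0,0],[0,0,0,0]]' | ./g.sh 3 &&
python3 -c "
from h import *
todo(460.1,-148.4,80.2,1.195)"
```

```text
z 134.5 Fz -3.0
z 89.3 Fz -2.7
t 26.43 pos [ 460.8 -148.7   89.3] q [-0.31 -0.07 -0.29  1.36  0.    0.07] shift [0.03 0.   0.37] turn -0.02 F [ 0.1 -0.3 -2.7] w 25.3 tilt [ 0.001 -0.    -1.   ]clock: 25.85
ee_pos: [460.7, -148.6, 134.5]
eef_rot: [[-0.93, 0.369, 0.001], [0.369, 0.93, -0.0], [-0.001, 0.0, -1.0]]
wrist_force: [-0.8, -0.1, -3.0]
width: 25.0
finger_force: 80.7
```

```bash

python3 -m pendant '[[0,0,0.2,0],[0,0,0.06,0],[0,0,0,0],[0,0,0,0]]' | ./g.sh 1 &&
python3 -m pendant '[[0,0,0.06,0],[0,0,0,0],[0,0,0,0]]' | ./g.sh 1 &&
python3 -m pendant '[[0,0,0.04,0],[0,0,0,0],[0,0,0,0]]' | ./g.sh 1 &&
python3 -m pendant '[[0,0,0.04,0],[0,0,0,0],[0,0,0,0]]' | ./g.sh 1 &&
python3 -m pendant '[[0,0,0.04,0],[0,0,0,0],[0,0,0,0]]' | ./g.sh 1
```

```text
z 81.8 Fz -3.4
z 80.3 Fz -3.2
z 80.1 Fz 5.9
```

```bash

python3 -m pendant '[[0,0,-0.03,0],[0,0,0,0],[0,0,0,0],[0,0,0,0],[0,0,0,0],[0,0,0,0],[0,0,0,0],[0,0,0,0]]' -1
python3 -m pendant '[[0,0,-0.2,0],[0,0,-0.6,0],[0,0,-1,0],[0,0,-1,0],[0,0,-1,0],[0,0,-1,0],[0,0,0,0],[0,0,0,0]]' >/dev/null
python3 -m pendant '[[1,0,0,0],[1,0,0,0],[1,0,0,0],[1,0,0,0],[1,0,0,0],[1,0,0,0],[1,0,0,0],[1,0,0,0],[0,0,0,0],[0,0,0,0],[0,0,0,0]]'
python3 - <<'E'
from h import *
a=cv2.resize(bot.camera("top")[:,:,::-1],None,fx=.7,fy=.7); s=bot.camera("scene")[:,:,::-1]
b=cv2.resize(s[150:250,200:380],None,fx=4,fy=4,interpolation=cv2.INTER_CUBIC)[:,:720]
cv2.imwrite("pics/e1.png",b)
cv2.imwrite("pics/e2.png",np.hstack([a,cv2.resize(bot.camera("wrist")[:,:,::-1],(392,294))]))
E
```

```text
clock: 27.93
ee_pos: [460.3, -148.5, 80.1]
eef_rot: [[-0.929, 0.369, -0.0], [0.369, 0.929, -0.0], [0.0, -0.0, -1.0]]
wrist_force: [-0.5, 0.3, -0.4]
width: 85.3
finger_force: 0.0
clock: 29.52
ee_pos: [274.6, -74.8, 199.7]
eef_rot: [[-0.93, 0.369, 0.0], [0.369, 0.93, -0.0], [-0.0, -0.0, -1.0]]
wrist_force: [0.1, -0.6, -0.0]
width: 85.4
finger_force: 0.0
```

View pics/e1.png

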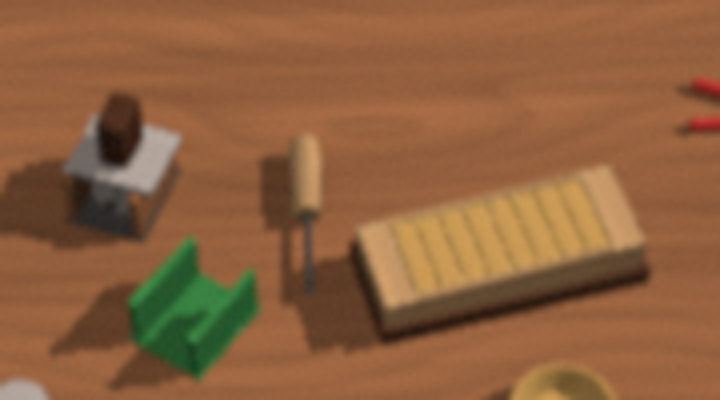

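View pics/e2.png

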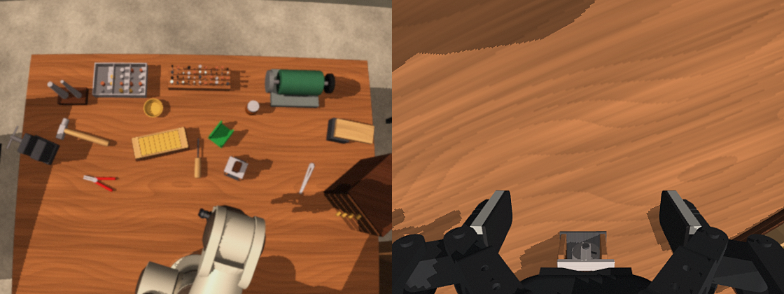

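The roller stands in its rest (e1 at (123,160)), the strips look flush, and all bystanders are where they were. Handing the job in.

```bash
python3 -c "
from cell import bot
print(bot.job_done())"
```

```text
the job is handed in; nothing more can be done
None
```

I rolled the brass sheet over and back, with wheel force readings mostly 15–19 N and none above 20 N. All eight strips look flush in the pictures, the roller stands released in its rest, everything else on the bench is where it was, and I handed the job in at about 30 s.

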